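# Clamp the link plate by hooking and closing the fixture's toggle latch

### The job

The sprung jaw of the clamping fixture on the granite plate is still slack: swing the toggle latch's wire bail over the keeper on the jaw, then press the latch lever past centre until it lies fully down and stays there, so that the jaw is drawn in and the link plate is clamped. Feel your way: the fixture's height on its levelling screws is not measured, and it must never be pushed with more than 60 N. Leave the other things on the plate where they are.

Things in the scene. Friction and masses are not known exactly. Their poses are not given: they have to be found in the camera images.
- fixture: feet of the clamping fixture (steel base 210 x 126 mm, grey blocks 80 wide): origin on the granite under its middle, z up, +x from latch lever to keeper, y across. Only the feet are measured: the fixture stands on screws, and its deck (level top of the fixed block, x -95 to -8, and of the jaw) is anywhere from 80 to 100 mm above the granite. Heights over the deck, given below, are exact.
- under_pivot (a point): point on the granite straight below the lever's pivot, at fixture x -24, y 0 mm. The pivot axis runs along y, 12 mm over the deck. The steel link plate to be clamped stands between block and jaw, x -8 to 5, 150 mm long in y, its top 7 mm below the deck.
- under_keeper (a point): point on the granite below the far edge (+x) of the keeper's lip when the jaw reads 0 (fixture x 21 mm). Keeper, on the jaw and moving with it, y -12 to 12: a post x 10 to 16 and over it a lip x 10 to 21, underside 7 and top 11 mm over the deck; the groove opens to +x. The bail's bar must come down past the lip (bar centre x over 24 + jaw) onto the jaw's top.
- under_jaw (a point): point on the granite at fixture x 50, y 0 mm, below the free part of the jaw's top: at x 40 to 60, y -30 to 30 that flat may be touched to find the deck's height. Jaw top: x 5 to 62 at jaw 0.
- lever (a joint): latch lever, a smooth steel paddle 26 wide, 4 thick, reaching 56 mm from its pivot. 0: flat on its stop, pointing to fixture -x (closed); pi/2 upright; 2.0: open stop, leaning to the keeper. Friction holds it where left; starts at 1.0 to 1.45. The bail passes the lip only above about 1.75. Hooked, springs resist below 1.0, up to 10 N at the end; dead centre near 0.1 (4 to 5 mm over the stop).
- bail (a joint): angle of the bail from the lever. A U of 5 mm steel wire; legs at y +-20, outside the paddle, hinged on the lever 14 mm from its pivot; cross bar 58 mm from that hinge. 0: folded along the paddle, bar beyond its end (a stop: raising the lever takes it along); grows towards the keeper; lever + bail = pi is level to +x. Friction holds it near upright, it drops when well past that.
- jaw (a joint): opening of the sprung jaw in m: 0.006 slack (springs push it there), about 0.001 when the latch is closed on the link plate; it moves along the fixture's x.
- micrometer: an outside micrometer lying flat, grey bow about 50 x 75 mm, its barrel along the body's y; origin under the middle; a bystander, not to be disturbed
- ring_gauge: a steel setting ring lying flat, 56 mm outside, 28 mm bore, 18 mm tall; origin under its centre; a bystander, not to be disturbed
- gauge_block: a single steel gauge block standing on edge, 9 x 35 x 30 mm tall; origin under its centre; a bystander, not to be disturbed
- wrench: a steel open wrench lying flat, 140 mm long along its x; origin under its middle; a bystander, not to be disturbed
- cup: an orange plastic cup standing upright, 60 mm wide at the rim, 75 mm tall; origin under its centre; a bystander, not to be disturbed
- spray: a white spray can standing upright, 52 mm wide, 170 mm tall; origin under its centre; a bystander, not to be disturbed
- oil_jar: an amber glass jar with a lid, standing upright, 50 mm wide, 60 mm tall; origin under its centre; a bystander, not to be disturbed
Not all that is in view belongs to the job. Leave any green or purple look-alike of the fixture alone.

How it is judged:
By the outcome, as a careful person would: the job done as asked, in the order asked, and still so for the second after the job is handed in, with the robot touching nothing.
It also fails if it takes over 67 s, if anything falls off the work surface, if the arm or the gripper's body presses on something with over 40 N, if the wrist force passes 120 N, or if a joint passes its speed limit or range.

### The arm

A 6-joint arm with a two-finger parallel gripper is mounted at the origin on the work surface. World frame = base frame: x ahead of the robot, y to its left, z up, the work surface at z = 0. Lengths are in mm, angles in rad, forces in N, time in s.
With the tool pointing down it reaches from about 300 to 775 mm from the base axis. Payload 14.6 kg.
Tool frame: the origin (TCP) lies on the centre line of the jaws, within the pads' length; the fingertips stand 8 mm ahead of it and the grasp point (between the pads) lies 11 mm behind it; z points along the fingers, y is the direction in which the jaws open and shut (so a half turn about z gives the same grasp; the last joint's range is limited). The gripper opens to 94 mm and grips with 3 to 60 N. Pads are 16 mm wide; open, the fingers measure 119 mm over their backs; the gripper's body (75 mm by 177 mm) begins 78 mm behind the grasp point.
Start: joints at [1.249, 0.3, 1.521, -0, 1.321, -0.067], TCP at [138.626, 532.233, 213.446] pointing down, gripper open.
Joint ranges: [-3.03, 3.03], [-0.79, 2.21], [0.23, 2.52], [-1.04, 4.18], [0, 3.07], [-2.55, 2.55]. Speed limits (rad/s): [2.22, 2.22, 2.57, 3.14, 3.14, 3.14].

### API

Orientations are given as [roll, pitch, yaw] about the fixed x, y, z axes, in that order (R = Rz(yaw) Ry(pitch) Rx(roll)).
In Python, from cell import read_state, cams, manip gives the robot as it stands.
- The arm moves only by the shell command python3 -m handwheel 'ROWS' [OPENING] [FORCE]. ROWS is JSON, a list of rows, each a list of 4 numbers: the shift along the tool's x, y, z in m, then the turn about the tool's z in degrees. In form: [[dx, dy, dz, turn], ...]. A call has 1 to 5 rows; each row is the pose to reach, as a shift and turn from the pose measured when the call began, along the tool's axes at that moment; what a row does not reach only later rows make up. A row lasts 1/8 s, in which the tool goes at most 62.5 mm and 10.7 degrees, less where a joint would pass 70% of its speed; a pose out of reach is approached as far as the arm can. A call with a gripper value outside its range is refused whole. OPENING is the closure, from 0 (fully open) to 1 (shut), set as the call begins (- or left out, the last holds). The fingers move at their own pace and stop on an object; FORCE is the grip in N (left out, the last holds). Time passes only in rows, so rows that repeat a pose let the fingers close. It gives the time, the measured TCP pose, the force and the opening at its end, in the units of the state.
- read_state(): the state, without advancing time (a new reading comes with each control period).
- cams.camera(name): name is "side" or "top" or "wrist"; returns the picture (420x560x3 uint8, red, green, blue); there is no depth.
- cams.get_calibration(name): a dict with "vertical_fov" (degrees; the focal length in pixels is half the picture's height over the tangent of half this angle, whatever the lens; pixels are square), "cx", "cy" (the principal point, pixels), "R" (3x3) and "t" (3): a world point X has camera coordinates R X + t. Camera axes: x right, y down, z forward; pixel columns grow to the right and rows downward; lengths in mm; the calibration is good to about 2 mm. A picture is of the moment at which its call begins: read the wrist's pose just before it. get_calibration takes no time and is no camera call; for the wrist camera it gives the pose at the moment of the call.
- manip.sign_off(): hands the job in, once; it reports no verdict.
The state is a dict: "clock": time; "joints": joint angles; "qd": joint speeds; "effort": joint torques, N m; "eef_pos": TCP position; "eef_rot": TCP orientation; "wrist_force": force on the tool from outside, world axes, zero at the start; "moment": the same for the moment, N m; "finger_gap": finger opening in mm.
Only numpy, scipy, OpenCV 4.12 (cv2) and the standard library are available. Lean on these libraries where they do the work, as an engineer would, in place of code of your own. Each camera call takes 0.05 s, during which the arm holds its last target. There are 200 camera calls.

## Working session

There is one attempt and no reset: what is moved stays moved. The work goes in short steps, Python scripts to look and compute and a shell command to move; the robot and the scene stay as the last step left them, time stands still between calls to the robot, and variables do not carry over. Pictures are saved under pics/ and viewed, about 8 in all and at most 12, crops included, and the job is handed in when it is done.

```bash
ls; mkdir -p pics; python3 - <<'E'
from cell import read_state, cams, manip
import cv2,numpy as np
print(read_state())
for n in ("side","top"):
    c=cams.get_calibration(n); print(n,c)
    im=cams.camera(n); cv2.imwrite(f"pics/{n}0.png",cv2.cvtColor(im,cv2.COLOR_RGB2BGR))
E
```

```text
pics
{'clock': 0.0, 'joints': array([ 1.24938368e+00,  3.00463142e-01,  1.52154862e+00,  9.19386824e-06,
        1.32067333e+00, -6.66130819e-02]), 'qd': array([-0.00018307, -0.00141844, -0.00036821,  0.00101288, -0.0006569 ,
        0.00048698]), 'effort': array([-5.91348726e-04, -5.31809950e+01, -3.52727580e+01,  7.08236382e-02,
        2.43831240e-02, -1.15288944e-04]), 'eef_pos': array([138.56195935, 532.01879218, 212.90441541]), 'eef_rot': array([-3.14050324e+00, -8.16020296e-05,  2.88679077e+00]), 'wrist_force': array([0.73996844, 0.26876668, 0.08113979]), 'moment': array([ 0.00132334, -0.0211943 , -0.01434551]), 'finger_gap': 93.89300093369575}
side {'vertical_fov': 50.92592574989952, 'cx': 274.6988617714513, 'cy': 211.1306431979208, 'R': array([[-0.99861347, -0.05199174,  0.00824654],
       [-0.04353355,  0.72755994, -0.68466149],
       [ 0.02959689, -0.68407119, -0.72881454]]), 't': array([ 477.76228936,   81.30199635, 1435.98579456])}
top {'vertical_fov': 44.79651887792853, 'cx': 281.15539627748444, 'cy': 209.67006014487808, 'R': array([[-0.01801906, -0.99973816, -0.01410439],
       [-0.99344684,  0.01949453, -0.11262031],
       [ 0.11286578,  0.01198265, -0.99353799]]), 't': array([  40.79184093,  473.68113932, 1487.59207908])}
```

View pics/top0.png

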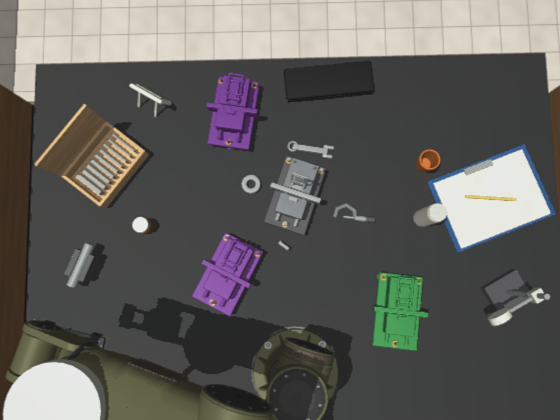

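View pics/side0.png

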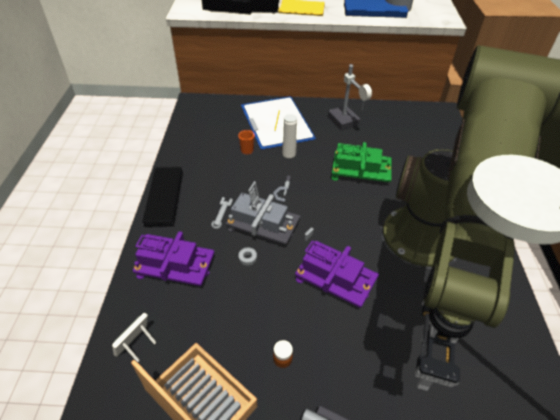

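Four candidates in the top view: grey at (297,195), purple at (234,112) and (229,273), green at (400,311). The grey one is the real fixture. I'll check it in a close crop.

```bash
python3 - <<'E'
import cv2,numpy as np
a=cv2.imread("pics/top0.png")[145:245,250:350]; b=cv2.imread("pics/side0.png")[170:250,215:310]
a=cv2.resize(a,(500,500),interpolation=cv2.INTER_CUBIC)
# side crop scaled 5 too => 475x400 ; fit in 800: scale 3.15
b=cv2.resize(b,(300,253),interpolation=cv2.INTER_CUBIC)
o=np.zeros((500,800,3),np.uint8);o[:,:500]=a;o[:253,500:]=b
cv2.imwrite("pics/crop0.png",o)
E
```

```text
(no output)
```

View pics/crop0.png

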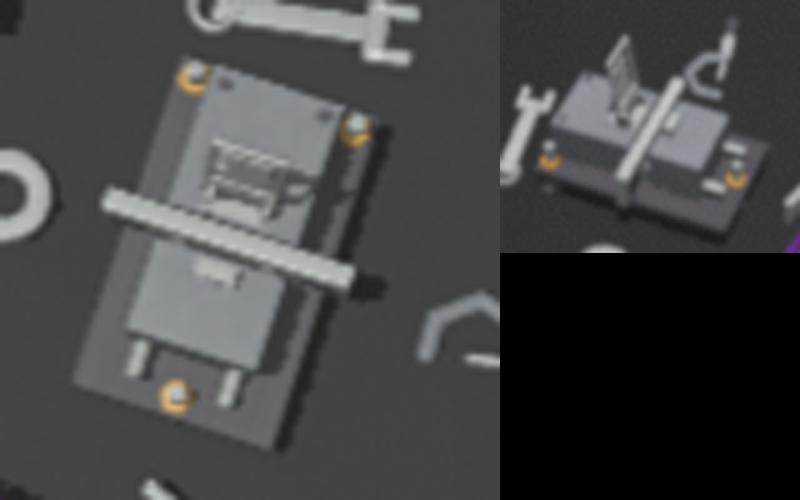

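The crop confirms the grey fixture. Its lever and bail stand up at top-view (299,180) and the keeper is at (294,199). The +x end, with two pins and one screw, points down in the image, towards the robot. Next I'll get a rough pose.

```bash
cat > h.py <<'E'
from cell import read_state, cams, manip
import cv2,numpy as np
def ray(n,uv,z,c=None):
    c=c or cams.get_calibration(n); f=210/np.tan(np.radians(c["vertical_fov"])/2)
    R,t=np.array(c["R"]),np.array(c["t"]); C=-R.T@t
    d=R.T@np.array([(uv[0]-c["cx"])/f,(uv[1]-c["cy"])/f,1]); return C+d*(z-C[2])/d[2]
def proj(n,X,c=None):
    c=c or cams.get_calibration(n); f=210/np.tan(np.radians(c["vertical_fov"])/2)
    p=(np.array(c["R"])@np.atleast_2d(X).T).T+c["t"]; return p[:,:2]/p[:,2:]*f+[c["cx"],c["cy"]]
E
python3 - <<'E'
from h import *
P=[(210,65),(345,105),(262,370),(127,330)]
for z in (80,100):
    W=np.array([ray("top",(250+u/5,145+v/5),z) for u,v in P]); print(z,W.round(1).tolist())
    ax=(W[2]+W[3]-W[0]-W[1])/2; print(np.linalg.norm(ax),np.linalg.norm(W[1]-W[0]),np.degrees(np.arctan2(ax[1],ax[0])))
    e=ax/np.linalg.norm(ax); print("origin",(W[0]+W[1])/2+95*e)
c=cams.get_calibration("wrist");print(c, read_state()["eef_pos"])
R=np.array(c["R"]);print("cam C",-R.T@c["t"], "dir",R[2])
E
```

```text
80 [[618.5, -2.9, 80.0], [593.3, -80.5, 80.0], [440.3, -29.0, 80.0], [464.8, 47.8, 80.0]]
161.6540604496828 81.58790408032372 161.56677553615162
origin [515.80418263 -11.69615145  80.        ]
100 [[614.2, -2.7, 100.0], [589.3, -79.2, 100.0], [438.4, -28.5, 100.0], [462.6, 47.3, 100.0]]
159.4272682112068 80.46402688816288 161.56677553615162
origin [511.63700824 -10.93223207 100.        ]
{'vertical_fov': 70.57892502046774, 'cx': 279.3842838554781, 'cy': 208.83644634474553, 'R': array([[ 0.25261499,  0.9675637 , -0.00247886],
       [ 0.93643852, -0.24384249,  0.25223746],
       [ 0.24345136, -0.06604027, -0.96766219]]), 't': array([-549.48576038,  -28.24413518,  391.03617613])} [138.54672011 532.03026464 212.96833585]
cam C [ 70.05894948 550.59949045 384.15305255] dir [ 0.24345136 -0.06604027 -0.96766219]
```

```bash
python3 -m handwheel '[[0,0,-0.06,0],[-0.5,-0.431,-0.08,3.8],[-0.5,-0.431,-0.08,3.8],[-0.5,-0.431,-0.08,3.8],[-0.5,-0.431,-0.08,3.8]]' 1 20
```

```text
clock: 0.72
eef_pos: [281.2, 324.7, 280.6]
eef_rot: [-3.14, -0.0, 2.821]
wrist_force: [0.9, -0.1, 0.2]
finger_gap: 47.6
```

```bash
python3 -m handwheel '[[-0.327,-0.245,-0.015,0],[-0.327,-0.245,-0.015,0],[-0.327,-0.245,-0.015,0],[-0.327,-0.245,-0.015,0],[-0.327,-0.245,-0.015,0]]'
python3 -m handwheel '[[-0.06,-0.04,0,0],[-0.1,-0.07,0,0],[-0.1,-0.075,0,0],[-0.1,-0.075,0,0]]'; python3 - <<'E'
from h import *
s=read_state();print(s["clock"],s["eef_pos"],s["eef_rot"])
np.save("c1.npy",cams.get_calibration("wrist"),allow_pickle=True)
im=cams.camera("wrist");cv2.imwrite("pics/w1.png",cv2.cvtColor(im,cv2.COLOR_RGB2BGR))
cv2.imwrite("pics/w1b.png",cv2.resize(cv2.cvtColor(im,cv2.COLOR_RGB2BGR),(800,600),interpolation=cv2.INTER_CUBIC))
E
```

```text
clock: 1.35
eef_pos: [459.2, 67.8, 292.3]
eef_rot: [-3.141, 0.0, 2.821]
wrist_force: [0.6, 1.3, 0.4]
finger_gap: 0.9
clock: 1.85
eef_pos: [530.1, -34.8, 292.0]
eef_rot: [-3.141, -0.001, 2.82]
wrist_force: [-0.7, 0.2, -0.5]
finger_gap: 0.5
1.85 [530.06387999 -34.8067714  292.03702425] [-3.14058720e+00 -7.83037914e-04  2.82009493e+00]
```

View pics/w1b.png

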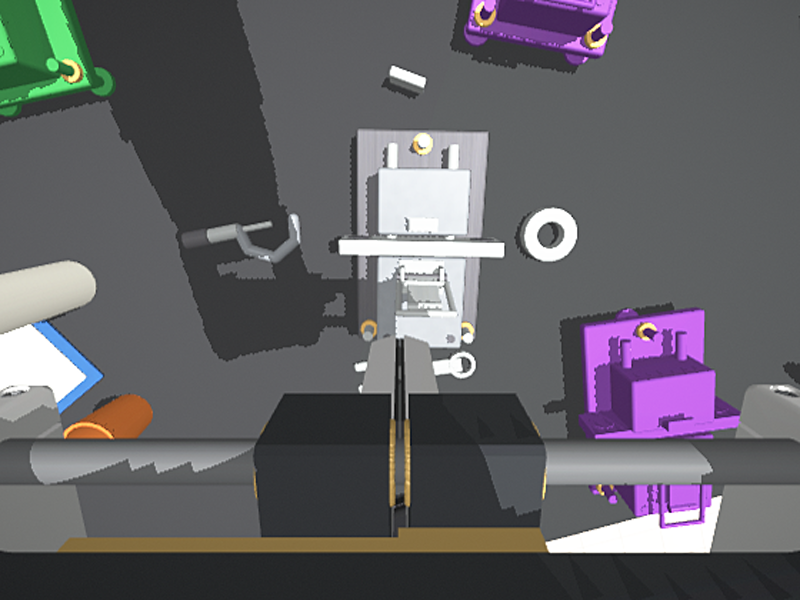

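The wrist view, about +x up, shows the grey fixture at (423,240): the jaw end at (423,169), the keeper at (424,224) and the paddle and bail at (428,290). One enlarged crop for exact pixels.

```bash
python3 - <<'E'
import cv2
a=cv2.imread("pics/w1.png")[85:250,230:360]
cv2.imwrite("pics/w1c.png",cv2.resize(a,None,fx=3.6,fy=3.6,interpolation=cv2.INTER_CUBIC))
E
```

```text
(no output)
```

View pics/w1c.png

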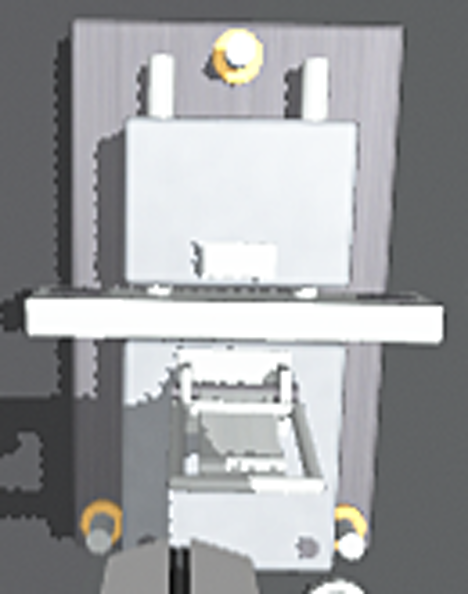

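```bash
cat > fit.py <<'E'
from h import *
from scipy.optimize import least_squares
c=np.load("c1.npy",allow_pickle=True).item()
O=[((127,119),(68,40,0)),((357,121),(68,-40,0)),((124,285),(11,40,0)),((352,284),(11,-40,0)),
((27,298),(5,75,-7)),((443,305),(5,-75,-7)),((27,336),(-8,75,-7)),((443,342),(-8,-75,-7)),((331,570),(-95,-40,0)),
((276,243),(27,-12,11)),((277,277),(16,-12,11)),((168,486),(0,22.5,'b')),((326,486),(0,-22.5,'b')),((75,20),(105,63,'p')),((403,27),(105,-63,'p'))]
uv=np.array([(230+a[0]/3.6,85+a[1]/3.6) for a,_ in O])
def model(q):
    x,y,yaw,h,hb,th=q; P=[]
    for _,p in O:
        p=list(p)
        if p[2]=='b': p[0]=-24-72*np.cos(th);p[2]=h+12+72*np.sin(th)
        elif p[2]=='p': p[2]=hb
        else: p[2]+=h
        P.append((x+np.cos(yaw)*p[0]-np.sin(yaw)*p[1],y+np.sin(yaw)*p[0]+np.cos(yaw)*p[1],p[2]))
    return proj("wrist",np.array(P),c)-uv
r=least_squares(lambda q:model(q).ravel(),[514,-11,2.82,90,35,1.2],loss='soft_l1')
print(r.x.round(3),np.sqrt(np.diag(np.linalg.inv(r.jac.T@r.jac))).round(3)); print(model(r.x).round(1).tolist())
P=[(210,65),(345,105),(262,370),(127,330)];F=[(-95,40),(-95,-40),(68,-40),(68,40)]
x,y,yaw,h=r.x[:4]
W=[(x+np.cos(yaw)*a-np.sin(yaw)*b,y+np.sin(yaw)*a+np.cos(yaw)*b,h) for a,b in F]
print("top resid",(proj("top",W)-np.array([(250+u/5,145+v/5) for u,v in P])).round(1).tolist())
E
python3 fit.py
```

```text
[518.409  -9.02    2.801  84.095  27.777   1.383] [4.700e-01 3.830e-01 5.000e-03 2.393e+00 5.264e+00 1.600e-02]
[[-0.5, -0.8], [1.0, -0.1], [0.1, 0.0], [-0.3, 1.4], [0.3, -0.0], [0.2, 0.2], [0.5, -0.6], [-0.6, -0.2], [0.9, 0.2], [0.0, 0.2], [-0.6, -0.1], [0.4, -0.4], [-0.4, 0.4], [-0.6, 0.2], [-0.1, 0.0]]
top resid [[26.3, 7.3], [-27.0, -9.2], [-28.3, -9.1], [25.3, 7.7]]
```

```bash
python3 -m handwheel '[[0.055,0.015,0,0.6],[0.072,0.02,0.05,0.6],[0.072,0.02,0.1,0.6],[0.072,0.02,0.15,0.6],[0.072,0.02,0.167,0.6]]'
python3 -m handwheel '[[0,0,0,0],[0,0,0.006,0],[0,0,0.012,0]]'
python3 -m handwheel '[[0,0,0,0]]'
```

```text
clock: 2.52
eef_pos: [466.2, 8.7, 123.3]
eef_rot: [-3.14, -0.003, 2.813]
wrist_force: [0.1, -0.1, 0.2]
finger_gap: 0.8
clock: 2.9
eef_pos: [466.5, 8.9, 111.9]
eef_rot: [-3.141, -0.001, 2.813]
wrist_force: [-0.2, -0.2, 0.1]
finger_gap: 0.6
clock: 3.02
eef_pos: [466.5, 9.0, 111.9]
eef_rot: [-3.141, -0.001, 2.813]
wrist_force: [0.0, 0.7, 0.8]
finger_gap: -0.1
```

```bash
cat > ok.py <<'E'
import sys
from cell import read_state
import numpy as np
s=read_state();f=np.linalg.norm(s["wrist_force"]);print("   F",s["wrist_force"].round(1),"z",s["eef_pos"][2].round(2))
sys.exit(f>float(sys.argv[1]))
E
M="python3 -m handwheel"
$M '[[0,0,0.003,0],[0,0,0.005,0]]' >/dev/null && python3 ok.py 4 && $M '[[0,0,0.0015,0]]' >/dev/null&& python3 ok.py 4 && $M '[[0,0,0.0015,0]]'>/dev/null && python3 ok.py 4 && $M '[[0,0,0.0015,0]]' >/dev/null&& python3 ok.py 4 && $M '[[0,0,0.0015,0]]'>/dev/null && python3 ok.py 4 && $M '[[0,0,0.0015,0]]'>/dev/null && python3 ok.py 4 && $M '[[0,0,0.0015,0]]'>/dev/null && python3 ok.py 4&& $M '[[0,0,0.0015,0]]'>/dev/null && python3 ok.py 4&& $M '[[0,0,0.0015,0]]'>/dev/null && python3 ok.py 4&& $M '[[0,0,0.0015,0]]'>/dev/null && python3 ok.py 4&& $M '[[0,0,0.0015,0]]'>/dev/null && python3 ok.py 4
```

```text
F [0.1 0.4 1. ] z 106.79False
```

```bash
sed -i 's/sys.exit(f>/sys.exit(int(f>/; s/\[1\]))$/[1])))/' ok.py; tail -1 ok.py
M="python3 -m handwheel"
$M '[[0,0,0.0015,0]]' >/dev/null&& python3 ok.py 4 && $M '[[0,0,0.0015,0]]'>/dev/null && python3 ok.py 4 && $M '[[0,0,0.0015,0]]' >/dev/null&& python3 ok.py 4 && $M '[[0,0,0.0015,0]]'>/dev/null && python3 ok.py 4 && $M '[[0,0,0.0015,0]]'>/dev/null && python3 ok.py 4 && $M '[[0,0,0.0015,0]]'>/dev/null && python3 ok.py 4&& $M '[[0,0,0.0015,0]]'>/dev/null && python3 ok.py 4&& $M '[[0,0,0.0015,0]]'>/dev/null && python3 ok.py 4&& $M '[[0,0,0.0015,0]]'>/dev/null && python3 ok.py 4&& $M '[[0,0,0.0015,0]]'>/dev/null && python3 ok.py 4
```

```text
sys.exit(int(f>float(sys.argv[1])))
   F [-0.4 -0.7  0.1] z 105.17
   F [-0.  -0.1 -0.9] z 103.6
   F [0.6 0.  0.2] z 102.0
   F [ 0.9 -0.3  0.2] z 100.4
   F [-0.1 -0.6 -0.3] z 98.8
   F [-0.5 -0.4 -0.1] z 97.21
   F [-0.3  0.1 -0. ] z 95.59
   F [-10.5   0.   29.8] z 95.17
```

```bash
python3 -m handwheel '[[0,0,-0.03,0],[0,0,-0.09,0],[0,0,-0.14,0],[0,0,-0.145,0]]'; sed -i 's/F=\[(-95,40),(-95,-40),(68,-40),(68,40)\]/F=[(-95,-40),(-95,40),(68,40),(68,-40)]/; s/x,y,yaw,h,hb,th=q;/x,y,yaw,h,hb,th=q;h=87.3;/;s/x,y,yaw,h=r.x\[:4\]/x,y,yaw,h=*r.x[:3],87.3/; s/^print(r.x.*$/print(r.x.round(3))/' fit.py; python3 fit.py
cat >> h.py <<'E'
FX=np.array([516.8,-10.2]);YAW=2.81;H=87.3
def goto(fx,fy,tipz,yaw=YAW):
    "shift in tool axes (mm) and turn to bring the fingertip to fixture fx,fy and tipz over the deck; also where tip is"
    s=read_state();y=s["eef_rot"][2];e=lambda a:np.array([[np.cos(a),np.sin(a)],[-np.sin(a),np.cos(a)]])
    p=s["eef_pos"]; cur=e(YAW)@(p[:2]-FX)
    d=FX+e(YAW).T@np.array([fx,fy])-p[:2]; t=e(y)@d
    print("t",s["clock"],"tip at",cur.round(1),round(p[2]-8-H,1),"shift",t[0].round(1),(-t[1]).round(1),round(p[2]-8-H-tipz,1),"turn",np.degrees(y-yaw).round(1),"F",s["wrist_force"].round(1))
E
python3 -c "
from h import *;goto(-60,0,47)"
```

```text
clock: 4.78
eef_pos: [467.9, 8.9, 243.3]
eef_rot: [3.141, 0.005, 2.813]
wrist_force: [0.0, -0.2, -0.5]
finger_gap: 0.1
[518.087  -9.084   2.801 197.463  26.884   1.393]
top resid [[0.1, -1.4], [-0.5, -0.8], [-1.7, -0.3], [-1.3, -1.1]]
t 4.775 tip at [52.4 -2.1] 148.0 shift -112.4 -2.5 101.0 turn 0.2 F [ 0.  -0.2 -0.5]
```

```bash
python3 -m handwheel '[[-0.06,-0.0025,0,0],[-0.112,-0.0025,0,0],[-0.112,-0.0025,0.05,0],[-0.112,-0.0025,0.095,0],[-0.112,-0.0025,0.101,0]]';python3 -m handwheel '[[0,0,0,0]]' >/dev/null; python3 - <<'E'
from h import *
goto(-60,0,47)
im=cams.camera("wrist");a=cv2.cvtColor(im,cv2.COLOR_RGB2BGR)
np.save("c2.npy",cams.get_calibration("wrist"),allow_pickle=True)
cv2.imwrite("pics/w2.png",cv2.resize(a,(800,600),interpolation=cv2.INTER_CUBIC))
E
```

```text
clock: 5.4
eef_pos: [572.0, -29.6, 139.3]
eef_rot: [-3.141, -0.001, 2.813]
wrist_force: [0.2, 1.0, 1.2]
finger_gap: 0.8
t 5.525 tip at [-58.8   0.3] 44.8 shift -1.2 0.2 -2.2 turn 0.2 F [-0.1  0.2  0.7]
```

View pics/w2.png

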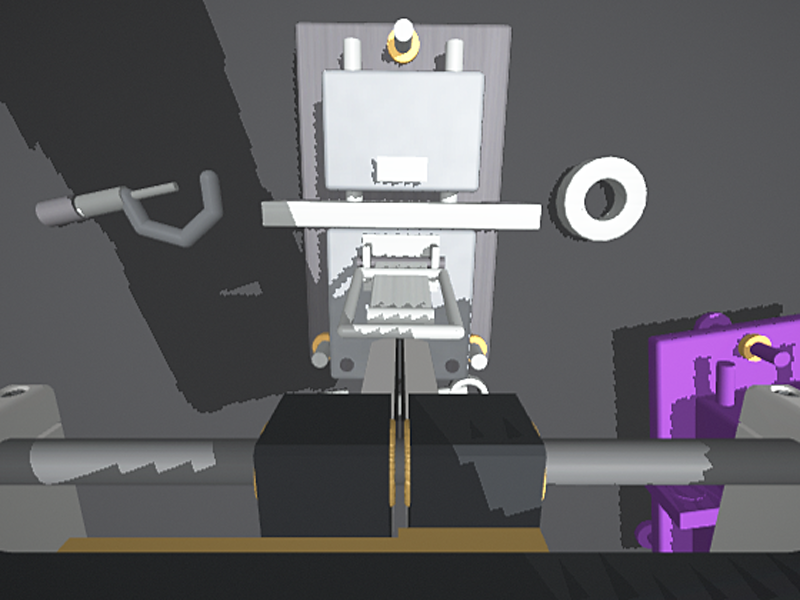

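The fingertips at (400,340) sit centred just behind the bail bar, whose centre is at about (402,330), and between its legs at 345 and 460. I'll push towards +x gently.

```bash
M="python3 -m handwheel"
$M '[[0.004,0,-0.001,0],[0.008,0,-0.002,0],[0.012,0,-0.002,0],[0.015,0,-0.002,0]]' >/dev/null && python3 ok.py 12 && $M '[[0.004,0,0,0],[0.008,0,0,0],[0.010,0,0,0]]' >/dev/null && python3 ok.py 12 && $M '[[0.003,0,0,0],[0.006,0,0,0]]' >/dev/null && python3 ok.py 12 && $M '[[0.002,0,0,0],[0.004,0,0,0]]' >/dev/null && python3 ok.py 12 && $M '[[0.0015,0,0,0]]' >/dev/null && python3 ok.py 12 && $M '[[0.0015,0,0,0]]' >/dev/null && python3 ok.py 12 && $M '[[0.0015,0,0,0]]' >/dev/null && python3 ok.py 12 ; python3 -c "
from h import *;goto(-18,0,47)"
```

```text
F [ 0.7  0.1 -0.2] z 142.56
   F [ 0.8  0.3 -0.4] z 142.58
   F [ 0.1 -0.2  0.1] z 142.47
   F [ 0.7 -0.5  0.7] z 142.48
   F [ 0.5  0.8 -0.8] z 142.46
   F [ 1.  -0.8  0.2] z 142.47
   F [ 1.1 -0.   0.6] z 142.46
t 7.325 tip at [-18.1   0.4] 47.2 shift 0.1 0.4 0.2 turn 0.2 F [ 1.1 -0.   0.6]
```

```bash
M="python3 -m handwheel"
$M '[[0.001,0,0,0]]' >/dev/null && python3 ok.py 4 && $M '[[0.001,0,0,0]]' >/dev/null && python3 ok.py 4 && $M '[[0.001,0,0,0]]' >/dev/null && python3 ok.py 4 && $M '[[0.001,0,0,0]]' >/dev/null && python3 ok.py 4 && $M '[[0.001,0,0,0]]' >/dev/null && python3 ok.py 4 && $M '[[0.001,0,0,0]]' >/dev/null && python3 ok.py 4  ; python3 - <<'E'
from h import *
goto(-18,0,47)
im=cams.camera("wrist");a=cv2.cvtColor(im,cv2.COLOR_RGB2BGR)
cv2.imwrite("pics/w3.png",cv2.resize(a[:260,140:420],None,fx=2.2,fy=2.2,interpolation=cv2.INTER_CUBIC))
E
```

```text
F [ 3.2 -1.2 -0.3] z 142.52
   F [ 5.2 -1.  -0.2] z 142.82
t 7.575 tip at [-16.7   0.4] 47.5 shift -1.3 0.4 0.5 turn 0.2 F [ 5.2 -1.  -0.2]
```

View pics/w3.png

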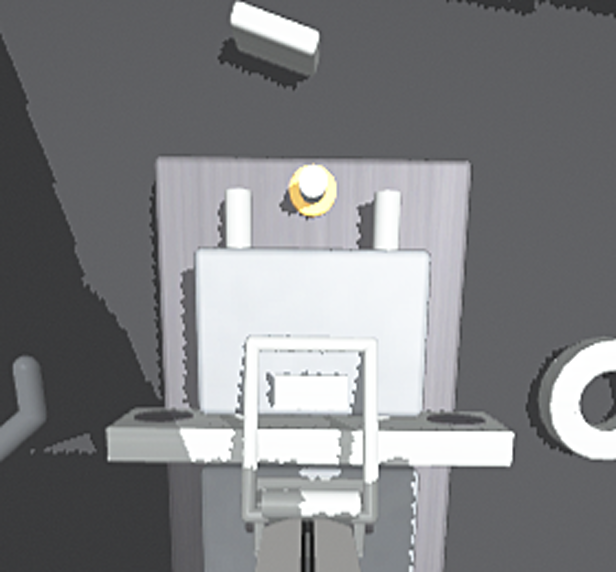

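The lever is against something, at 5 N. The bail bar shows at crop (310,343), beyond the keeper at (310,390). I'll compare that with predictions for the bail up and down.

```bash
python3 - <<'E'
from h import *
def w(x,y,z): return (FX[0]+np.cos(YAW)*x-np.sin(YAW)*y,FX[1]+np.sin(YAW)*x+np.cos(YAW)*y,H+z)
def pr(l,*X): print(l,((proj("wrist",[w(*x) for x in X])-[140,0])*2.2).round(0).tolist())
for th in (1.8,1.9,2.0):
    hx,hz=-24-14*np.cos(th),12+14*np.sin(th)
    pr(("hinge",th),(hx,20,hz),(hx,-20,hz)); pr("paddle end",(-24-56*np.cos(th),13,12+56*np.sin(th)),(-24-56*np.cos(th),-13,12+56*np.sin(th)))
    for b in (0,.2,.4,.6,.8):
        a=th+b; pr(b,(hx-58*np.cos(a),20,hz+58*np.sin(a)),(hx-58*np.cos(a),-20,hz+58*np.sin(a)))
    d=hz-2.5;pr("down",(hx+np.sqrt(58**2-d*d),20,2.5),(hx+np.sqrt(58**2-d*d),-20,2.5))
E
```

```text
('hinge', 1.8) [[246.0, 526.0], [368.0, 526.0]]
paddle end [[257.0, 547.0], [356.0, 547.0]]
0 [[223.0, 558.0], [390.0, 558.0]]
0.2 [[223.0, 509.0], [390.0, 509.0]]
0.4 [[225.0, 462.0], [389.0, 463.0]]
0.6 [[228.0, 421.0], [386.0, 422.0]]
0.8 [[231.0, 389.0], [383.0, 389.0]]
down [[248.0, 355.0], [366.0, 355.0]]
('hinge', 1.9) [[246.0, 522.0], [368.0, 522.0]]
paddle end [[257.0, 526.0], [356.0, 526.0]]
0 [[223.0, 527.0], [390.0, 528.0]]
0.2 [[224.0, 479.0], [389.0, 480.0]]
0.4 [[226.0, 435.0], [387.0, 436.0]]
0.6 [[229.0, 398.0], [385.0, 399.0]]
0.8 [[233.0, 371.0], [381.0, 371.0]]
down [[248.0, 351.0], [366.0, 351.0]]
('hinge', 2.0) [[246.0, 517.0], [368.0, 518.0]]
paddle end [[257.0, 504.0], [356.0, 505.0]]
0 [[223.0, 497.0], [390.0, 498.0]]
0.2 [[225.0, 451.0], [389.0, 451.0]]
0.4 [[228.0, 410.0], [386.0, 411.0]]
0.6 [[231.0, 378.0], [383.0, 379.0]]
0.8 [[235.0, 355.0], [379.0, 356.0]]
down [[248.0, 346.0], [366.0, 346.0]]
```

Bar ends at 251–371 (120 px wide, v≈343) match "down" (118 px, v≈346) and not any raised angle. The bail has therefore already dropped past the lip onto the jaw. Now over to the +x side of the lever.

```bash
M="python3 -m handwheel"
$M '[[-0.003,0,-0.003,0],[-0.003,0,-0.04,0],[-0.003,0,-0.04,0],[0.033,0,-0.04,0],[0.033,0,-0.04,0]]' && $M '[[0.0,0,0.035,0],[0,0,0.038,0],[0,0,0.038,0]]'; python3 - <<'E'
from h import *
goto(-14,0,57)
im=cams.camera("wrist");a=cv2.cvtColor(im,cv2.COLOR_RGB2BGR)
cv2.imwrite("pics/w4.png",cv2.resize(a[:300,140:420],None,fx=2,fy=2,interpolation=cv2.INTER_CUBIC))
E
```

```text
clock: 8.25
eef_pos: [499.8, -4.8, 182.3]
eef_rot: [-3.141, 0.001, 2.813]
wrist_force: [0.4, -0.2, -0.3]
finger_gap: 0.6
clock: 8.62
eef_pos: [500.3, -5.0, 144.7]
eef_rot: [-3.141, 0.001, 2.813]
wrist_force: [0.7, 0.2, 0.5]
finger_gap: 0.4
t 8.625 tip at [17.3  0.4] 49.4 shift -31.3 0.3 -7.6 turn 0.2 F [0.7 0.2 0.5]
```

View pics/w4.png

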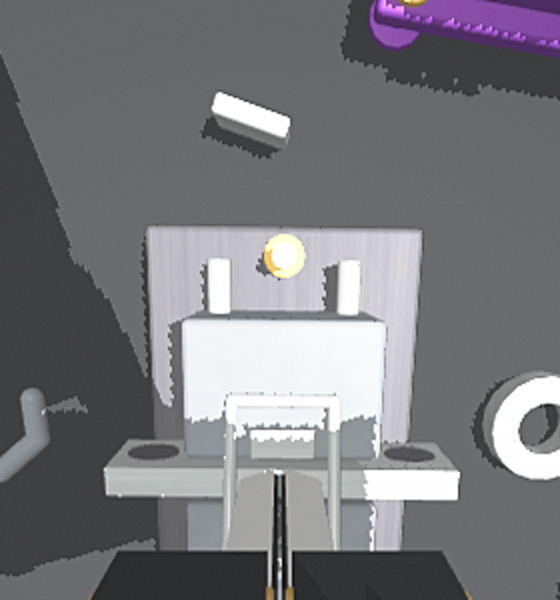

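The bail bar at (283,400) is still down, beyond the keeper lip at (283,440). The fingers are between the legs, on the lever's +x side. I'll swing the lever back along its arc.

```bash
M="python3 -m handwheel"
$M '[[-0.008,0,-0.003,0],[-0.014,0,-0.005,0],[-0.020,0,-0.007,0],[-0.026,0,-0.008,0],[-0.031,0,-0.008,0]]' >/dev/null && python3 ok.py 15 && $M '[[-0.004,0,0,0],[-0.008,0,0.001,0],[-0.012,0,0.001,0]]' >/dev/null && python3 ok.py 15 && $M '[[-0.004,0,0.001,0],[-0.008,0,0.003,0],[-0.0125,0,0.005,0]]' >/dev/null && python3 ok.py 15; python3 -c "
from h import *;goto(-46,0,45.7)"
```

```text
F [-1.2  0.5 -0.2] z 153.18
   F [-0.9  0.2  0.1] z 152.05
   F [-6.2  1.9  0.5] z 146.76
t 10.05 tip at [-38.7   0.2] 51.5 shift -7.3 0.2 5.8 turn 0.2 F [-6.2  1.9  0.5]
```

```bash
M="python3 -m handwheel"
$M '[[-0.004,0,0.003,0],[-0.0073,0,0.0058,0]]' >/dev/null && python3 ok.py 30 && $M '[[-0.003,0,0.0033,0],[-0.006,0,0.0066,0]]' >/dev/null && python3 ok.py 30 && $M '[[-0.0025,0,0.004,0],[-0.0046,0,0.0077,0]]' >/dev/null && python3 ok.py 30; python3 -c "
from h import *;goto(-59.7,0,22.9)"
```

```text
F [-5.4  0.9  3.5] z 140.77
   F [-6.2  1.1  3.7] z 134.04
   F [-4.4  0.5  3.5] z 126.17
t 10.8 tip at [-56.5   0.2] 30.9 shift -3.2 0.2 8.0 turn 0.2 F [-4.4  0.5  3.5]
```

```bash
M="python3 -m handwheel"
$M '[[-0.0017,0,0.004,0],[-0.0032,0,0.008,0]]' >/dev/null && python3 ok.py 30 && $M '[[-0.0005,0,0.0022,0],[-0.001,0,0.0044,0]]' >/dev/null && python3 ok.py 30 && $M '[[-0.0002,0,0.002,0]]' >/dev/null && python3 ok.py 20 && $M '[[0,0,0.001,0]]' >/dev/null && python3 ok.py 20 && $M '[[0,0,0.001,0]]' >/dev/null && python3 ok.py 15 && $M '[[0,0,0.001,0]]' >/dev/null && python3 ok.py 15  && $M '[[0,0,0.001,0]]' >/dev/null && python3 ok.py 15; python3 -c "
from h import *;goto(-61,0,14)"
```

```text
F [-3.9  1.5  0.6] z 117.75
   F [ 0.5 -1.1 -0.1] z 113.05
   F [-0.4 -0.2  0.3] z 111.08
   F [-1.2 -0.3  1.1] z 110.06
   F [-2.7  1.1  4.3] z 109.3
   F [-6.1  0.7 12.8] z 109.02
   F [-7.5  0.1 13.4] z 109.0
t 11.925 tip at [-61.7   0.1] 13.7 shift 0.7 0.1 -0.3 turn 0.2 F [-7.5  0.1 13.4]
```

```bash
M="python3 -m handwheel"
$M '[[0,0,0.0015,0]]' >/dev/null && python3 ok.py 40;  $M '[[0,0,-0.002,0],[0,0,-0.03,0],[0,0,-0.09,0],[-0.02,0,-0.15,0],[-0.02,0,-0.16,0]]'; $M '[[0,0,0,0]]' >/dev/null; python3 - <<'E'
from h import *
goto(-61,0,14)
im=cams.camera("wrist");a=cv2.cvtColor(im,cv2.COLOR_RGB2BGR)[90:300,200:400]
b=cv2.cvtColor(cams.camera("side"),cv2.COLOR_RGB2BGR); cv2.imwrite("pics/side1.png",b); b=b[170:250,215:310]
o=np.zeros((600,800,3),np.uint8);o[:504,:480]=cv2.resize(a,(480,504),interpolation=cv2.INTER_CUBIC);o[:269,480:]=cv2.resize(b,(320,269),interpolation=cv2.INTER_CUBIC)
cv2.imwrite("pics/w5.png",o)
E
```

```text
F [-10.4   0.2  18. ] z 108.87
clock: 12.68
eef_pos: [595.5, -37.1, 273.0]
eef_rot: [3.141, 0.008, 2.813]
wrist_force: [0.1, 0.1, -0.5]
finger_gap: 0.8
t 12.8 tip at [-83.2  -0.1] 177.3 shift 22.2 -0.1 163.3 turn 0.2 F [-0.4  0.4 -0.7]
```

View pics/w5.png

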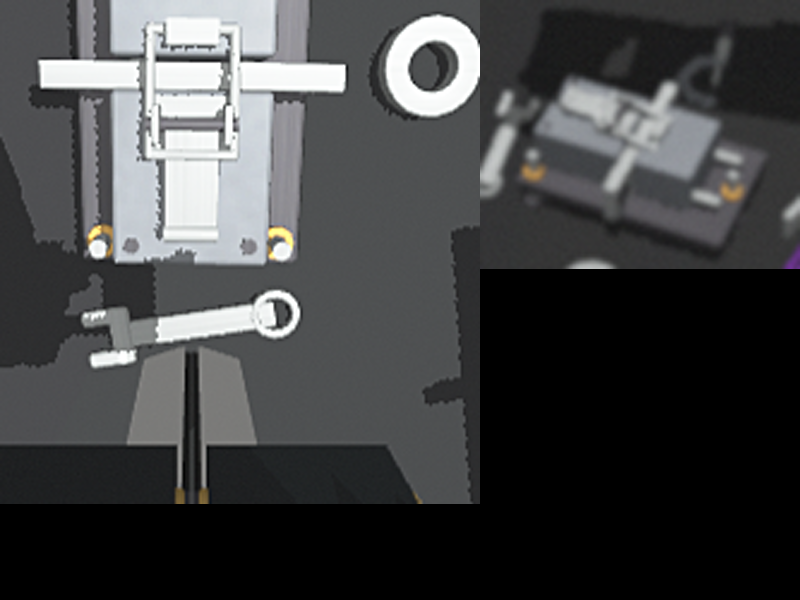

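The lever lies flat at crop (190,190). The bail legs run to the keeper, and the bar is under the lip at (193,28). I'll run one numeric check before handing in.

```bash
python3 - <<'E'
from h import *
def w(x,y,z): return (FX[0]+np.cos(YAW)*x-np.sin(YAW)*y,FX[1]+np.sin(YAW)*x+np.cos(YAW)*y,H+z)
def pr(l,*X): print(l,((proj("wrist",[w(*x) for x in X])-[200,90])*2.4).round(0).tolist())
for th in (0,.1,.3): pr(("end",th),(-24-56*np.cos(th),13,14+56*np.sin(th)),(-24-56*np.cos(th),-13,14+56*np.sin(th)))
pr("block back",(-95,40,0),(-95,-40,0)); pr("plate x5",(5,75,-7),(5,-75,-7))
for j in (1,6): pr(("jaw",j),(5+j,40,0),(5+j,-40,0)); pr(("lip near/far",j),(10+j,0,11),(21+j,0,11))
print(cv2.absdiff(cv2.imread("pics/side0.png"),cv2.imread("pics/side1.png")).max())
E
```

```text
('end', 0) [[163.0, 241.0], [216.0, 242.0]]
('end', 0.1) [[163.0, 243.0], [217.0, 243.0]]
('end', 0.3) [[162.0, 243.0], [218.0, 243.0]]
block back [[112.0, 265.0], [268.0, 265.0]]
plate x5 [[36.0, 61.0], [345.0, 62.0]]
('jaw', 1) [[106.0, 58.0], [274.0, 58.0]]
('lip near/far', 1) [[190.0, 46.0], [190.0, 20.0]]
('jaw', 6) [[106.0, 47.0], [275.0, 47.0]]
('lip near/far', 6) [[190.0, 34.0], [190.0, 8.0]]
227
```

```bash
python3 -c "
from cell import *;from cell import manip,read_state;print(manip.sign_off(),read_state()['clock'])"
```

```text
the job is handed in; nothing more can be done
the job is handed in; nothing more can be done
```

The latch is closed on the grey fixture: the bail is hooked over the keeper, the lever lies flat, and the jaw is drawn in on the link plate. I handed the job in after about 13 s of robot time, with the gripper well clear.

**What I did**
- **Deck height:** I touched the jaw's top and found the deck about 87 mm above the granite.
- **Bail:** I pushed the lever to its open stop. The bail dropped past the keeper's lip on its own during that push.
- **Lever:** I swung the lever back along its arc and pressed it down onto its stop.

**Forces:** The largest readings were about 32 N, at the height touch, and about 21 N at the final press. These were read at the end of each step, not continuously.

**Last checks**
- The final press stopped with the fingertip 13.5 to 13.7 mm over the deck, against 14 mm expected for a flat lever.
- After I let go, the lever stayed flat. The picture could not tell 0 from 0.1 rad, so "past centre" rests on that press height and the lever staying down.
- The keeper's lip appeared where the jaw at 1 mm would put it (18–46 px seen, 20–46 expected) and not at 6 mm (8–34).
- I saw no disturbance to the other things, but did not measure their positions afterwards.

**Disagreement:** The top and wrist cameras differed by 3 to 4 mm on where the fixture stands. I used the average, and the contacts agreed with it to about 1 mm.

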